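Seat the clamp plate on the assembly jig and fit its spacer sleeve

TASK

Lower the clamp plate, without letting it drop, over the tall post and the short pin of the assembly jig until it lies flush on the jig's two rails. Then slide the tall spacer sleeve over the post until it stands on the plate, let go, and leave the short sleeve, the screwdriver and the black pot where they are.

Things in the scene. Friction and masses are not known exactly. Their poses are not given: they have to be found in the camera images.
- plate: Clamp plate: dark steel, 110 x 180 x 10 mm, about 0.5 kg, lying flat; origin at the centre of its underside, z up, long side along y. A black bar handle stands on its middle: 22 mm wide (x), 90 mm long (y), 10 to 46 mm above the underside. A round hole at y = +70 mm takes the jig's tall post, a slot at y = -70 mm its short pin; a window flanks the handle on each side.
- plate_post_hole (a point): Centre of the plate's 18 mm round through hole for the post, at the plate's top face (10 mm above the underside).
- plate_pin_slot (a point): Centre of the plate's through slot for the pin, 12 mm wide (plate's x) and 18 mm long (plate's y), at the top face.
- jig: Assembly jig: aluminium base 130 x 240 mm fixed to the bench, long side along y, a green board between its two seat rails; origin at the centre of its underside, rail tops at z = 28 mm. From slots in the rails rise a steel post (16 mm diameter, top at z = 113 mm, top 5 mm tapered by 2.5 mm in radius) and a pin (10 mm diameter, top at z = 50 mm, tapered).
- jig_seat (a point): Middle of the jig at the height of its rail tops. Post and pin stand 140 mm apart on the jig's y axis through here, the post towards +y, nominally 70 mm either way; but the pair is clamped shifted by an unreported amount, up to 16 mm either way along the jig's y, the same for both. Find it by touch or by sight.
- sleeve: The tall plain aluminium spacer sleeve, a tube 36 mm outside, 19 mm bore, 60 mm tall, standing upright on the bench; origin at the centre of its underside.
- short_sleeve: The short plain aluminium spacer sleeve, same diameters as the tall one but only 30 mm tall, standing upright; not wanted. Origin: centre of its underside.
- driver: Screwdriver with a grey handle lying on the bench; bystander. Its length runs along its x axis.
- pot: Open black pot, 80 mm across and 70 mm tall; bystander. Origin: centre of its underside.
Not all that is in view belongs to the job. Several things have the shape of the plate; the one meant has the colours described above.

How it is judged:
On the way, in this order (a step that is already met when the one before it is completed fails the run):
1. the clamp plate lies flush on the jig's rails, over post and pin (z of plate in the frame of jig between 0.025 and 0.031 m and x of plate in the frame of jig between -0.006 and 0.006 m and y of plate in the frame of jig between -0.022 and 0.022 m and angle between plate's own z axis and vertical below 0.03 rad and angle between the y axis of plate and the y axis of jig, either way round below 0.06 rad), for 0.2 s.
2. the tall sleeve stands on the plate, around the post (horizontal distance between sleeve and plate_post_hole below 0.005 m and z of sleeve in the frame of plate between 0.007 and 0.013 m and angle between sleeve's own z axis and vertical below 0.06 rad), for 0.2 s.
At the end, for the whole second after the job is handed in: Plate flush on the rails (+-3 mm, level to 0.03 rad), in line with the jig to 0.06 rad, within 6 mm of its middle across and 22 mm along, post and pin through its holes; tall sleeve upright (0.06 rad) on the plate's top (+-3 mm), within 5 mm of the hole's centre; both released and at rest (all of step 1 and all of step 2 and linear speed of each of plate, sleeve below 0.02 m/s); the robot touches nothing.
It fails at once if the plate is dropped or slammed onto the jig (faster than 0.5 m/s just above it) (horizontal distance between plate and jig below 0.06 m and z of plate in the frame of jig below 0.11 m and linear speed of plate above 0.5 m/s).
It fails at once if the short sleeve, the screwdriver or the pot is moved by more than 30 mm (distance of any of short_sleeve, driver, pot from where it was at the start of the episode above 0.03 m).
It also fails if it takes over 67 s, if anything falls off the work surface, if the arm or the gripper's body presses on something with over 40 N, if the wrist force passes 120 N, or if a joint passes its speed limit or range.

ROBOT

A 6-joint arm with a two-finger parallel gripper is mounted at the origin on the work surface. World frame = base frame: x ahead of the robot, y to its left, z up, the work surface at z = 0. Lengths are in m, angles in rad, forces in N, time in s.
With the tool pointing down it reaches from about 0.325 to 0.775 m from the base axis. Payload 5.5 kg.
Tool frame: the origin (TCP) lies between the finger pads; the fingertips stand bot.tcp_to_tips ahead of it and the grasp point (between the pads) lies 8 mm behind it (bot.tcp_to_tips is the distance from the TCP to the fingertips, in m); z points along the fingers, y is the line along which they close (so a half turn about z gives the same grasp; the last joint's range is limited). The gripper opens to 85 mm and grips with 20 to 120 N. Pads are 22 mm wide; open, the fingers measure 114 mm over their backs; the gripper's body (76 mm by 85 mm) begins 54 mm behind the grasp point. The pads swing forward as they close: fully open they stand 13 mm farther back than shut.
Start: joints at [1.281, 0.091, 1.231, -0, 1.82, -0.057], TCP at [0.138, 0.584, 0.242] pointing down, gripper open.
Joint ranges: [-2.87, 2.87], [-0.86, 2.18], [0.17, 2.46], [-1.51, 4.65], [0.06, 2.69], [-2.65, 2.65]. Speed limits (rad/s): [2.57, 2.57, 3.01, 3.14, 3.14, 3.14].

INTERFACE

Orientations are given as a rotation vector (axis times angle).
In Python, from workcell import bot, optics, ticket gives the robot as it stands.
- The arm moves only by the tool drive_tool, never from a script. Its argument "rows" is a list of rows, each a list of 3 entries, a list of its own where there are three numbers: the shift along the tool's x, y, z normalised to -1 to 1, where 1 is 0.5 m, then the turn, a rotation vector about the tool's x, y, z normalised to -1 to 1, where 1 is 0.15 rad, then the opening, from 0 (shut) to 1 (fully open). In form: [[[x, y, z], [wx, wy, wz], fingers], ...]. A call has 1 to 8 rows; each row shifts and turns the commanded pose from where the row before left it, along the tool's axes as they then stand; what a row does not reach is not made up. A row lasts 1/10 s, in which the tool goes at most 50 mm and 8.59 degrees, less where a joint would pass 70% of its speed; a pose out of reach is approached as far as the arm can. A call with a number of a shift or a turn outside -1 to 1 is refused whole. A call with a gripper value outside its range is refused whole. The fingers move at their own pace and stop on an object; "force" is the grip in N (left out, the last holds). Time passes only in rows, so rows that do not move let the fingers close. It gives the time, the measured TCP pose, the force, the opening and the grip force at its end, in the units of the state.
- bot.get_obs(): the state, without advancing time (a new reading comes with each control period).
- optics.snapshot(name): name is "scene" or "top" or "wrist"; returns a dict with "image" (420x560x3 uint8, blue, green, red), "fovy" (degrees; the focal length in pixels is half the picture's height over the tangent of half this angle, whatever the lens; pixels are square), "cx", "cy" (the principal point, pixels), "world_from_camera" (4x4, takes a point from camera to world coordinates); the wrist camera has in their place "tool_from_camera" (4x4, takes a point from camera to tool coordinates, whose origin is the TCP and whose axes are the flange's). Camera axes: x right, y down, z forward; pixel columns grow to the right and rows downward; lengths in m; the calibration is good to about 2 mm. A picture is of the moment at which its call begins: read the wrist's pose just before it. There is no depth.
- ticket.close_job(): hands the job in; it is judged then, once.
Trained networks look in a picture, given as the dict that the camera call returned (one of the last four; its "shot" number tells which), for a name from the list of things; names that differ only in an ending like _2 or _b are one class to them, and where a whole thing is asked for, a point or a joint stands for the part that bears it (a point fixed in the world has none). Each returns a list of dicts, best first, with "confidence" (0 to 1); they miss things now and then, are a little off and sometimes report something else, mostly with a low value. They report only what shows in the picture. A call takes as long as a camera call. They do not tell look-alikes from the thing itself.
- optics.spot_in(label, picture): "rect" ([left, top, right, bottom] in pixels, round what is visible of it).
The state is a dict: "t": time; "qpos": joint angles; "joint_velocities": joint speeds; "effort": joint torques, N m; "position": TCP position; "ee_rot": TCP orientation; "wrist_force": force on the tool from outside, world axes, zero at the start; "wrist_torque": the same for the moment, N m; "width": finger opening in m; "finger_force": force on a finger pad.
Only numpy, scipy, OpenCV 4.12 (cv2) and the standard library are available. Lean on these libraries where they do the work, as an engineer would, in place of code of your own. Each camera call takes 0.05 s, during which the arm holds its last target. There are 200 camera calls.

## Working session

There is one attempt and no reset: what is moved stays moved. The work goes in short steps, Python scripts to look and compute and a tool call to move; the robot and the scene stay as the last step left them, time stands still between calls to the robot, and variables do not carry over. Pictures are saved under pics/ and viewed, at most 10 in all, crops included, and the job is handed in when it is done.

Besides the shell and the picture viewer there is one more tool, called after "Emit:" by a JSON object that holds its "fn" and its "kwargs", one argument or row to a line. drive_tool: Moves the arm, as the interface text tells. Scaled input: -1 to 1 covers 0.5 m each way for a shift and 0.15 rad each way for a turn. Its arguments: {"type":"object","properties":{"rows":{"type":"array","items":{"type":"array"}},"force":{"type":"number"}},"required":["rows"]}

```bash
ls; mkdir -p pics
cat > h.py <<'E'
import numpy as np, cv2
from scipy.spatial.transform import Rotation as R
from workcell import bot, optics, ticket
def shot(name):
    o=bot.get_obs(); p=optics.snapshot(name)
    if 'world_from_camera' in p: T=np.array(p['world_from_camera'])
    else:
        W=np.eye(4); W[:3,:3]=R.from_rotvec(o['ee_rot']).as_matrix(); W[:3,3]=o['position']
        T=W@np.array(p['tool_from_camera'])
    p['T']=T; p['f']=p['image'].shape[0]/2/np.tan(np.radians(p['fovy'])/2); return p
def pix2w(p,u,v,z):
    d=p['T'][:3,:3]@np.array([(u-p['cx'])/p['f'],(v-p['cy'])/p['f'],1]); c=p['T'][:3,3]
    return c+d*(z-c[2])/d[2]
def w2pix(p,X):
    q=np.linalg.inv(p['T'])@np.append(X,1); return p['f']*q[0]/q[2]+p['cx'],p['f']*q[1]/q[2]+p['cy']
E
python3 - <<'E'
from h import *
print(bot.tcp_to_tips, bot.get_obs())
a=[]
for n in ['top','scene']:
    p=shot(n); a.append(p['image']); print(n,p['fovy'],p['cx'],p['cy'],np.round(p['T'],3).tolist())
    for l in ['plate','plate_post_hole','plate_pin_slot','jig','sleeve','short_sleeve','driver','pot']:
        print(l,[(np.round(d['rect']).tolist(),round(d['confidence'],2)) for d in optics.spot_in(l,p)])
    cv2.imwrite(f'pics/{n}0.png',p['image'])
E
```

```text
pics
0.011 {'t': 0.0, 'qpos': array([ 1.28130024e+00,  9.18664683e-02,  1.23189524e+00, -1.82253416e-05,
        1.81980224e+00, -5.67218503e-02]), 'joint_velocities': array([ 0.00033205,  0.00033343, -0.00096227,  0.00091567, -0.00010889,
       -0.001423  ]), 'effort': array([-2.84001226e-05, -4.58729339e+01, -4.18017375e+01, -1.11164295e-04,
        1.18166700e-02, -1.45810890e-05]), 'position': array([0.13835121, 0.58355939, 0.24114101]), 'ee_rot': array([-3.64785373e-01, -3.12001646e+00,  3.05469594e-03]), 'wrist_force': array([-0.51120487,  0.37306136,  0.07096233]), 'wrist_torque': array([-0.02052833,  0.02891936, -0.00527093]), 'finger_force': 0.0, 'width': 0.08560511603215507}
top 50.455533679387074 280.07191952282864 213.59363564162462 [[0.014, -0.998, 0.061, 0.349], [-1.0, -0.014, 0.001, -0.013], [-0.0, -0.061, -0.998, 1.143], [0.0, 0.0, 0.0, 1.0]]
plate [([119.0, 270.0, 200.0, 331.0], 0.75), ([183.0, 119.0, 257.0, 172.0], 0.65), ([315.0, 216.0, 378.0, 298.0], 0.63)]
plate_post_hole [([181.0, 115.0, 258.0, 166.0], 0.91), ([317.0, 218.0, 378.0, 300.0], 0.79), ([121.0, 267.0
[... 476 characters left out ...]
005, -0.706, -0.708, 0.743], [0.0, 0.0, 0.0, 1.0]]
plate [([350.0, 184.0, 433.0, 244.0], 0.95), ([162.0, 219.0, 251.0, 299.0], 0.87), ([251.0, 108.0, 302.0, 152.0], 0.62)]
plate_post_hole [([159.0, 221.0, 248.0, 295.0], 0.98), ([350.0, 180.0, 433.0, 245.0], 0.91)]
plate_pin_slot [([253.0, 108.0, 305.0, 151.0], 0.57), ([158.0, 218.0, 250.0, 292.0], 0.56), ([350.0, 181.0, 432.0, 246.0], 0.55)]
jig [([261.0, 235.0, 378.0, 356.0], 0.94)]
sleeve [([315.0, 170.0, 330.0, 199.0], 0.55), ([322.0, 142.0, 376.0, 156.0], 0.45)]
short_sleeve [([274.0, 226.0, 293.0, 250.0], 0.87)]
driver [([319.0, 138.0, 392.0, 155.0], 0.72), ([276.0, 226.0, 294.0, 249.0], 0.21)]
pot [([140.0, 314.0, 188.0, 367.0], 0.89)]
```

View pics/top0.png

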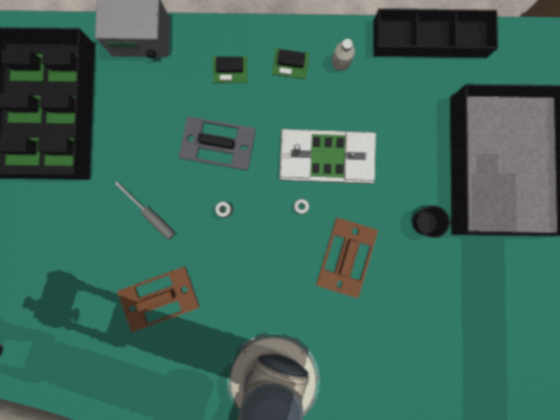

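View pics/scene0.png

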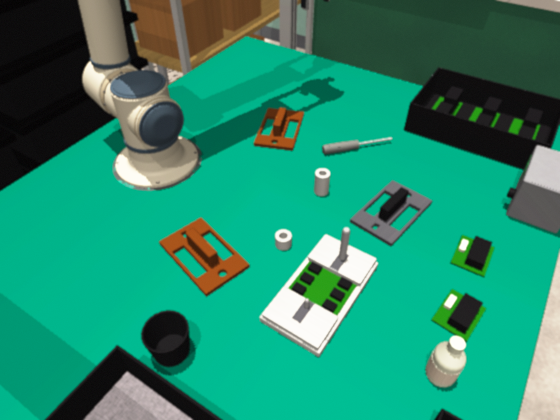

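The top view shows three plate-shaped things: dark grey with a black handle (217,143), orange-brown (348,258) and orange-brown (158,299). The dark steel one at (217,143) fits the description. The jig is at (328,156). The sleeve at (223,209) looks tall in the scene view at (322,182), and the one at (302,206) is short, scene (283,239). The crop below should confirm this.

Run:
```python
from h import *
p=shot('top')
cv2.imwrite('pics/crop1.png',cv2.resize(p['image'][105:230,170:390],(792,450),interpolation=cv2.INTER_CUBIC))
for n,u,v,z in [('plate',217,143,.03),('jig',328,156,.028),('tall',223,209,.06),('short',302,206,.03)]: print(n,pix2w(p,u,v,z).round(3))
w=shot('wrist'); print(w['fovy'],w['cx'],w['cy'],np.round(w['tool_from_camera'],3).tolist())
print(R.from_rotvec(bot.get_obs()['ee_rot']).as_matrix().round(3))
```

```text
plate [0.593 0.149 0.03 ]
jig [ 0.564 -0.131  0.028]
tall [0.424 0.127 0.06 ]
short [ 0.437 -0.067  0.03 ]
60.49928930817241 279.54230523230785 213.43855806264654 [[-0.0, -0.961, -0.277, 0.07], [1.0, -0.0, 0.0, -0.002], [-0.0, -0.277, 0.961, -0.132], [0.0, 0.0, 0.0, 1.0]]
[[-0.973  0.231 -0.   ]
 [ 0.231  0.973 -0.   ]
 [ 0.    -0.    -1.   ]]
```

View pics/crop1.png

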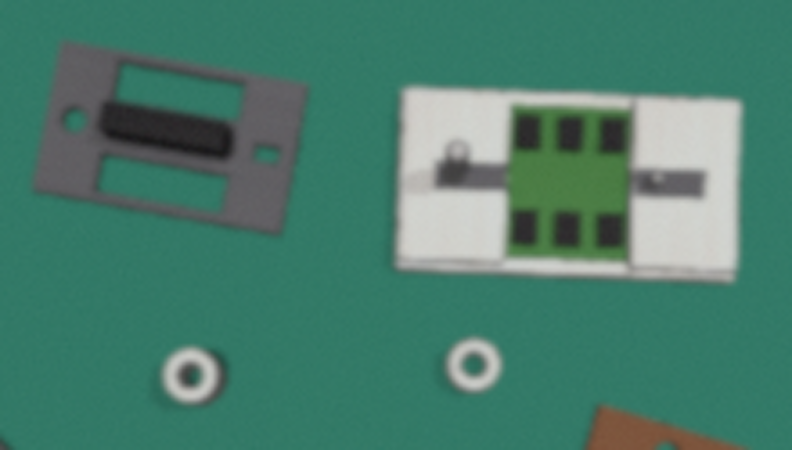

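The crop confirms the dark plate with the black handle. Its round hole is at crop (75,118), the +y side, and the slot is at (266,153). The jig post is on the left (+y). The tall sleeve is at crop (190,376) and the short one at (474,365). Next I'll bring the wrist camera over the plate.

```bash
cat >> h.py <<'E'
def plan(pos,ang,n=None,grip=1.0,start=None,step=.045):
    """rows to reach TCP pos, tool y at world angle ang, tool down"""
    o=bot.get_obs(); p=np.array(o['position']) if start is None else np.array(start[0]); 
    M=R.from_rotvec(o['ee_rot']).as_matrix() if start is None else start[1]
    c,s=np.cos(ang),np.sin(ang); G=np.array([[s,c,0],[-c,s,0],[0,0,-1.]])
    pos=np.array(pos); rv=R.from_matrix(M.T@G).as_rotvec()
    n=n or int(max(np.ceil(np.linalg.norm(pos-p)/step),np.ceil(np.linalg.norm(rv)/.14)))
    out=[]
    for k in range(n):
        sh=M.T@((pos-p)/(n-k)); rv=R.from_matrix(M.T@G).as_rotvec()/(n-k)
        a=np.round(sh/.5,3); b=np.round(rv/.15,2)
        p=p+M@(a*.5); M=M@R.from_rotvec(b*.15).as_matrix()
        out.append([a.tolist(),b.tolist(),grip])
    for i in range(0,n,8): print(str(out[i:i+8]).replace(' ',''))
    return p,M
def yaw(o=None):
    M=R.from_rotvec((o or bot.get_obs())['ee_rot']).as_matrix(); return np.arctan2(M[1,1],M[0,1])
E
python3 -c "
from h import *
plan([.56,.19,.24],-.18)"
```

```text
Traceback (most recent call last):
  File "h.py", line 21, in plan
    pos=np.array(pos); rv=R.from_matrix(M.T@G).as_rotvec()
                          ~~~~~~~~~~~~~^^^^^^^
  File "scipy/spatial/transform/_rotation.pyx", line 1143, in scipy.spatial.transform._rotation.Rotation.from_matrix
ValueError: Non-positive determinant (left-handed or null coordinate frame) in rotation matrix 0: [[-5.27342815e-02 -9.98608580e-01 -1.92840571e-05]
 [-9.98608579e-01  5.27342804e-02  5.06195787e-05]
 [ 4.95322147e-05 -2.19266120e-05  9.99999999e-01]].
```

```bash
sed -i 's/\[\[s,c,0\],\[-c,s,0\]/[[-s,c,0],[c,s,0]/' h.py
python3 -c "
from h import *
plan([.56,.19,.24],-.18)"
```

```text
[[[-0.077,-0.044,0.0],[-0.0,0.0,0.78],1.0],[[-0.082,-0.035,0.0],[-0.0,0.0,0.78],1.0],[[-0.085,-0.025,0.0],[-0.0,0.0,0.78],1.0],[[-0.088,-0.015,0.0],[-0.0,0.0,0.78],1.0],[[-0.089,-0.004,0.001],[-0.0,0.0,0.78],1.0],[[-0.088,0.006,0.0],[-0.0,0.0,0.78],1.0],[[-0.087,0.016,0.001],[-0.0,0.0,0.78],1.0],[[-0.085,0.026,0.0],[-0.0,0.0,0.78],1.0]]
[[[-0.081,0.036,0.001],[-0.0,0.0,0.78],1.0],[[-0.076,0.045,0.0],[-0.0,0.0,0.78],1.0],[[-0.071,0.054,0.001],[-0.0,0.0,0.77],1.0],[[-0.064,0.062,0.0],[-0.0,0.0,0.78],1.0],[[-0.056,0.068,0.001],[-0.0,0.0,0.77],1.0]]
```

Emit:
{"fn": "drive_tool", "kwargs": {
  "rows": [
    [[-0.077,-0.044,0],[0,0,0.78],1],
    [[-0.082,-0.035,0],[0,0,0.78],1],
    [[-0.085,-0.025,0],[0,0,0.78],1],
    [[-0.088,-0.015,0],[0,0,0.78],1],
    [[-0.089,-0.004,0],[0,0,0.78],1],
    [[-0.088,0.006,0],[0,0,0.78],1],
    [[-0.087,0.016,0],[0,0,0.78],1],
    [[-0.085,0.026,0],[0,0,0.78],1]
  ]
}}

```text
t: 1.8
position: [0.3989, 0.3399, 0.2426]
ee_rot: [1.739, 2.616, 0.001]
wrist_force: [0.8, 0.5, -0.1]
width: 0.0856
finger_force: 0.0
```

Emit:
{"fn": "drive_tool", "kwargs": {
  "rows": [
    [[-0.081,0.036,0],[0,0,0.78],1],
    [[-0.076,0.045,0],[0,0,0.78],1],
    [[-0.071,0.054,0],[0,0,0.77],1],
    [[-0.064,0.062,0],[0,0,0.78],1],
    [[-0.056,0.068,0],[0,0,0.77],1],
    [[0,0,0],[0,0,0],1],
    [[0,0,0],[0,0,0],1]
  ]
}}

```text
t: 2.5
position: [0.5602, 0.1892, 0.2417]
ee_rot: [-2.413, -2.011, 0.001]
wrist_force: [-0.1, -0.1, 0.3]
width: 0.0854
finger_force: 0.0
```

Run:
```python
from h import *
p=shot('wrist'); cv2.imwrite('pics/w1.png',p['image'])
import pickle; pickle.dump({k:p[k] for k in('image','T','f','cx','cy')},open('w1.pkl','wb'))
for l in ['plate','sleeve','short_sleeve']: print(l,[(np.round(d['rect']).tolist(),round(d['confidence'],2)) for d in optics.spot_in(l,p)])
print(bot.get_obs()['position'],yaw())
# next: view over jig
plan([.56,-.09,.24],0,step=.048)
```

```text
plate [([267.0, 117.0, 384.0, 288.0], 0.8), ([1.0, 174.0, 11.0, 200.0], 0.47)]
sleeve [([136.0, 240.0, 185.0, 285.0], 0.85)]
short_sleeve []
[0.5591457  0.1910983  0.24270113] -0.1776622346345939
[[[-0.092,0.017,0.001],[0.0,-0.0,-0.2],1.0],[[-0.093,0.014,0.001],[0.0,-0.0,-0.2],1.0],[[-0.093,0.011,0.001],[0.0,-0.0,-0.2],1.0],[[-0.093,0.009,0.001],[0.0,-0.0,-0.19],1.0],[[-0.094,0.006,0.001],[0.0,-0.0,-0.2],1.0],[[-0.093,0.003,0.0],[0.0,-0.0,-0.19],1.0]]
```

View pics/w1.png

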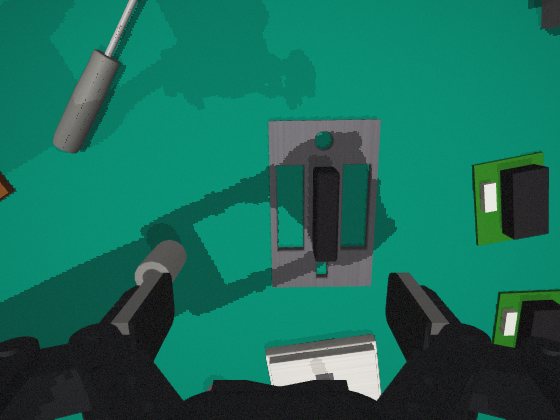

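The wrist view shows the plate with corners at about (269,121), (380,121), (372,287) and (273,287), and its round hole at (324,140). The tall sleeve is at (160,262) and the jig's end is at the bottom. On to the jig.

Emit:
{"fn": "drive_tool", "kwargs": {
  "rows": [
    [[-0.092,0.017,0],[0,0,-0.2],1],
    [[-0.093,0.014,0],[0,0,-0.2],1],
    [[-0.093,0.011,0],[0,0,-0.2],1],
    [[-0.093,0.009,0],[0,0,-0.19],1],
    [[-0.094,0.006,0],[0,0,-0.2],1],
    [[-0.093,0.003,0],[0,0,-0.19],1],
    [[0,0,0],[0,0,0],1],
    [[0,0,0],[0,0,0],1]
  ]
}}

```text
t: 3.5
position: [0.5601, -0.0908, 0.2425]
ee_rot: [-2.225, -2.217, -0.001]
wrist_force: [-0.1, 1.2, 0.4]
width: 0.0859
finger_force: 0.0
```

Run:
```python
from h import *
import pickle
p=shot('wrist'); cv2.imwrite('pics/w2.png',p['image'])
pickle.dump({k:p[k] for k in('image','T','f','cx','cy')},open('w2.pkl','wb'))
for l in ['jig','sleeve','short_sleeve']: print(l,[(np.round(d['rect']).tolist(),round(d['confidence'],2)) for d in optics.spot_in(l,p)])
q=pickle.load(open('w1.pkl','rb'))
c=np.array([pix2w(q,*uv,.01) for uv in [(269,121),(380,121),(372,287),(273,287)]])
print(c.round(4),c.mean(0)); print(pix2w(q,324,140,.01),pix2w(q,322,269,.01))
h=np.array([pix2w(q,*uv,.046) for uv in [(313,167),(339,167),(339,262),(315,262)]]); print(h.round(4),h.mean(0))
```

```text
jig [([221.0, 100.0, 361.0, 328.0], 0.9), ([244.0, 0.0, 372.0, 24.0], 0.51)]
sleeve []
short_sleeve [([136.0, 137.0, 178.0, 179.0], 0.88)]
[[0.5598 0.2483 0.01  ]
 [0.6666 0.2288 0.01  ]
 [0.6391 0.0514 0.01  ]
 [0.5305 0.0711 0.01  ]] [0.59899387 0.14992385 0.01      ]
[0.61006513 0.22059537 0.01      ] [0.58749985 0.08302055 0.01      ]
[[0.593  0.2021 0.046 ]
 [0.6163 0.1978 0.046 ]
 [0.6036 0.1047 0.046 ]
 [0.5804 0.1089 0.046 ]] [0.59831806 0.15337498 0.046     ]
```

View pics/w2.png

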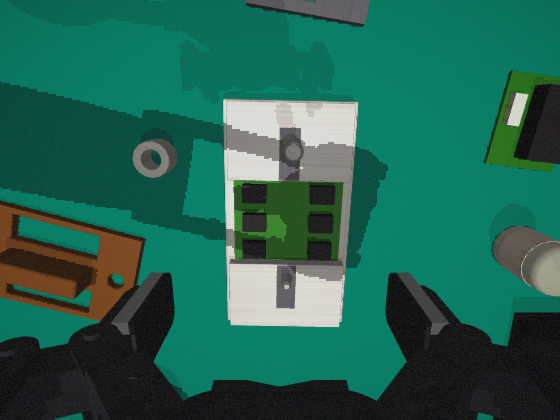

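Run:
```python
from h import *
import pickle
q=pickle.load(open('w2.pkl','rb')); a=q['image']
A=cv2.resize(a[90:190,215:365],None,fx=5.3,fy=5.3,interpolation=cv2.INTER_CUBIC)
B=cv2.resize(a[255:335,215:365],None,fx=2.6,fy=2.6,interpolation=cv2.INTER_CUBIC)
g=np.zeros((600,795,3),np.uint8)
g[:530]=A[:530,:795]; 
cv2.imwrite('pics/c2.png',g[:530])
B=cv2.resize(a[255:335,215:365],None,fx=5.3,fy=5.3,interpolation=cv2.INTER_CUBIC); cv2.imwrite('pics/c3.png',B)
```

```text
(no output)
```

View pics/c2.png

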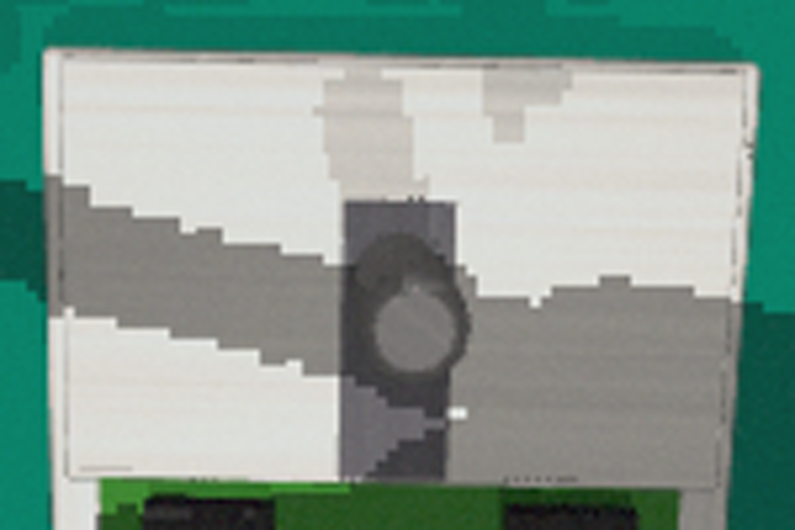

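View pics/c3.png

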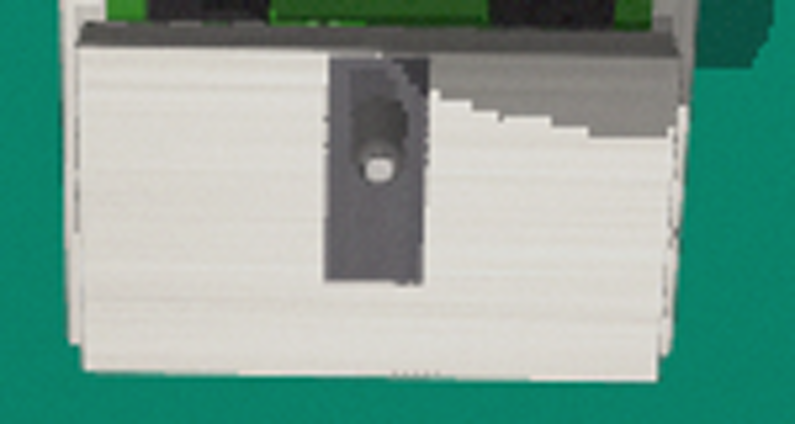

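The post's top disc is at crop (415,330), which is image (293.3,152.3). The pin's top is at crop (378,168), which is image (286.3,286.7).

Run:
```python
from h import *
import pickle
q=pickle.load(open('w2.pkl','rb'))
post=pix2w(q,293.3,152.3,.113); pin=pix2w(q,286.3,286.7,.05); d=post-pin
print(post,pin,np.hypot(d[0],d[1]),np.arctan2(d[1],d[0])-np.pi/2,(post+pin)/2)
f=lambda x,y,v0:pix2w(q,215+x/5.3,v0+y/5.3,.028)
c=np.array([f(48,52,90),f(757,66,90),f(658,380,255),f(85,370,255)]);print(c.round(4),c.mean(0))
s=[f(400,202,90),f(376,282,255)];print(s)
print('short',pix2w(q,154,157,.03))
w=pickle.load(open('w1.pkl','rb')); print('tall top?',pix2w(w,152,276,.06))
s=shot('scene')
for n,X in [('post',np.append(post[:2],.113)),('pin',np.append(pin[:2],.05))]: print(n,w2pix(s,X))
t=shot('top')
for n,X in [('post',np.append(post[:2],.113)),('pin',np.append(pin[:2],.05))]: print(n,w2pix(t,X))
# grasp approach
e=plan([.599,.151,.12],-.166,step=.048)
```

```text
[ 0.56966298 -0.05131243  0.113     ] [ 0.56589833 -0.19112358  0.05      ] 0.1398618243217503 -0.02692020915627147 [ 0.56778066 -0.121218    0.0815    ]
[[ 0.5089 -0.0129  0.028 ]
 [ 0.6317 -0.0157  0.028 ]
 [ 0.6245 -0.2514  0.028 ]
 [ 0.5056 -0.2487  0.028 ]] [ 0.56770177 -0.13219805  0.028     ]
[array([ 0.56996276, -0.03844303,  0.028     ]), array([ 0.56594001, -0.22835657,  0.028     ])]
short [ 0.44011461 -0.06465273  0.03      ]
tall top? [0.42475853 0.12880948 0.06      ]
post (np.float64(344.93454107104617), np.float64(229.55828198847217))
pin (np.float64(305.164772039581), np.float64(299.67791625881637))
post (np.float64(297.63847182320757), np.float64(146.36184789363472))
pin (np.float64(353.06379947442815), np.float64(154.03384244012597))
[[[0.08,0.013,0.041],[0.0,-0.0,0.18],1.0],[[0.081,0.011,0.041],[0.0,-0.0,0.18],1.0],[[0.081,0.008,0.041],[0.0,-0.0,0.19],1.0],[[0.081,0.006,0.041],[0.0,-0.0,0.18],1.0],[[0.081,0.004,0.04],[0.0,-0.0,0.19],1.0],[[0.081,0.002,0.041],[0.0,-0.0,0.18],1.0]]
```

Post and pin come out 139.9 mm apart against 140 nominal, so I trust those positions. I'll go and grasp the handle.

Emit:
{"fn": "drive_tool", "kwargs": {
  "rows": [
    [[0.08,0.013,0.02],[0,0,0.18],1],
    [[0.081,0.011,0.03],[0,0,0.18],1],
    [[0.081,0.008,0.04],[0,0,0.19],1],
    [[0.081,0.006,0.05],[0,0,0.18],1],
    [[0.081,0.004,0.05],[0,0,0.19],1],
    [[0.081,0.002,0.054],[0,0,0.18],1],
    [[0,0,0],[0,0,0],1],
    [[0,0,0],[0,0,0],1]
  ]
}}

```text
t: 4.6
position: [0.5988, 0.1511, 0.119]
ee_rot: [-2.396, -2.031, 0.004]
wrist_force: [0.0, -0.2, 0.1]
width: 0.0854
finger_force: 0.0
```

Run:
```python
from h import *
p=shot('wrist'); cv2.imwrite('pics/w3.png',p['image'])
print(bot.get_obs()['position'],yaw())
plan([.599,.151,.026],-.166,n=3)
```

```text
[0.59949084 0.15011939 0.12052606] -0.16629699263244255
[[[0.001,-0.0,0.063],[0.0,0.0,-0.0],1.0],[[0.0,-0.001,0.063],[0.0,0.0,-0.0],1.0],[[0.001,-0.0,0.063],[0.0,0.0,-0.0],1.0]]
```

View pics/w3.png

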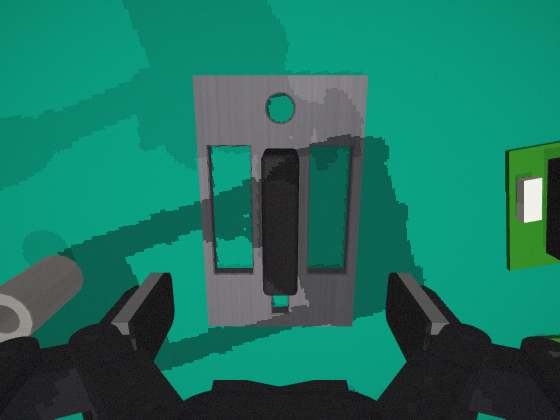

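The plate is centred in the view, with its hole at (280,108) and the handle midway between the fingers. I'll descend and close.

Emit:
{"fn": "drive_tool", "kwargs": {
  "rows": [
    [[0,0,0.063],[0,0,0],1],
    [[0,0,0.063],[0,0,0],1],
    [[0,0,0.062],[0,0,0],1],
    [[0,0,0],[0,0,0],0],
    [[0,0,0],[0,0,0],0],
    [[0,0,0],[0,0,0],0],
    [[0,0,0],[0,0,0],0],
    [[0,0,0],[0,0,0],0]
  ],
  "force": 90
}}

```text
t: 5.45
position: [0.6009, 0.1498, 0.0293]
ee_rot: [2.398, 2.026, 0.005]
wrist_force: [-3.2, -0.2, 7.8]
width: 0.0211
finger_force: 90.6
```

Emit:
{"fn": "drive_tool", "kwargs": {
  "rows": [
    [[0,0,0],[0,0,0],0],
    [[0,0,0],[0,0,0],0],
    [[0,0,-0.02],[0,0,0],0],
    [[0,0,-0.06],[0,0,0],0],
    [[0,0,-0.08],[0,0,0],0],
    [[0,0,-0.08],[0,0,0],0],
    [[0,0,-0.04],[0,0,0],0],
    [[0,0,0],[0,0,0],0]
  ]
}}

```text
t: 6.25
position: [0.6012, 0.1499, 0.1712]
ee_rot: [2.397, 2.025, 0.01]
wrist_force: [1.4, 0.7, -4.3]
width: 0.0206
finger_force: 89.1
```

Run:
```python
from h import *
import pickle
p=shot('wrist'); cv2.imwrite('pics/w4.png',p['image'])
pickle.dump({k:p[k] for k in('image','T','f','cx','cy')},open('w4.pkl','wb'))
o=bot.get_obs();print(o['position'],yaw(),o['width'],o['finger_force'],o['wrist_force'])
```

```text
[0.60024442 0.14970879 0.16789363] -0.16793807621189877 0.020620478197514107 89.0835428237915 [-0.05684538  0.27105328 -5.80535656]
```

View pics/w4.png

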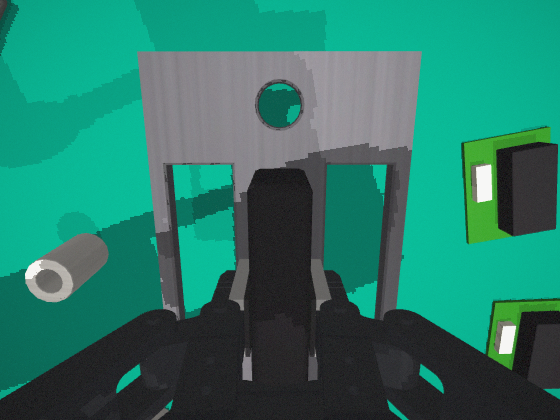

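The plate is held, with its hole at (279,104). Now I'll work out where the hole sits in the tool frame and plan the carry.

Run:
```python
from h import *
import pickle
q=pickle.load(open('w4.pkl','rb')); g=cv2.cvtColor(q['image'],cv2.COLOR_BGR2HSV)
m=cv2.inRange(g[70:140,245:315],(60,100,0),(100,255,255)); n,_,st,ce=cv2.connectedComponentsWithStats(m)
i=1+st[1:,4].argmax(); print(st[i],ce[i]+[245,70])
p=shot('wrist'); Tc=np.array(p['tool_from_camera'])
for tz in (.014,.017,.02):
    for uv in [(279,104),(138,52),(421,52)]:
        d=Tc[:3,:3]@np.array([(uv[0]-p['cx'])/p['f'],(uv[1]-p['cy'])/p['f'],1]); print(tz,uv,(Tc[:3,3]+d*(tz-Tc[2,3])/d[2]).round(4))
o=bot.get_obs(); print(o['position'],yaw())
```

```text
[  14   13   42   44 1466] [279.24693042 104.8212824 ]
0.014 (279, 104) [ 0.0711 -0.0003  0.014 ]
0.014 (138, 52) [ 0.0896 -0.0529  0.014 ]
0.014 (421, 52) [0.0896 0.0526 0.014 ]
0.017 (279, 104) [ 0.0711 -0.0003  0.017 ]
0.017 (138, 52) [ 0.09  -0.054  0.017]
0.017 (421, 52) [0.09   0.0536 0.017 ]
0.02 (279, 104) [ 0.0711 -0.0004  0.02  ]
0.02 (138, 52) [ 0.0905 -0.0551  0.02  ]
0.02 (421, 52) [0.0904 0.0547 0.02  ]
[0.59934601 0.14952007 0.16533686] -0.1679644722672843
```

Run:
```python
from h import *
plan([.568,-.122,.185],-.025,grip=0,n=8)
```

```text
[[[-0.068,0.004,-0.005],[-0.0,0.0,-0.12],0],[[-0.068,0.002,-0.005],[-0.0,0.0,-0.12],0],[[-0.068,0.001,-0.005],[-0.0,0.0,-0.12],0],[[-0.069,-0.0,-0.005],[-0.0,0.0,-0.12],0],[[-0.068,-0.001,-0.005],[-0.0,0.0,-0.12],0],[[-0.068,-0.003,-0.005],[-0.0,0.0,-0.12],0],[[-0.069,-0.004,-0.005],[-0.0,0.0,-0.12],0],[[-0.068,-0.005,-0.004],[-0.01,0.0,-0.11],0]]
```

Emit:
{"fn": "drive_tool", "kwargs": {
  "rows": [
    [[-0.068,0.004,-0.01],[0,0,-0.12],0],
    [[-0.068,0.002,-0.01],[0,0,-0.12],0],
    [[-0.068,0.001,-0.01],[0,0,-0.12],0],
    [[-0.069,0,-0.01],[0,0,-0.12],0],
    [[-0.068,-0.001,0],[0,0,-0.12],0],
    [[-0.068,-0.003,0],[0,0,-0.12],0],
    [[-0.069,-0.004,0],[0,0,-0.12],0],
    [[-0.068,-0.005,0],[0,0,-0.11],0]
  ]
}}

```text
t: 7.15
position: [0.5665, -0.1229, 0.1827]
ee_rot: [-2.245, -2.19, 0.004]
wrist_force: [0.0, -0.2, -4.9]
width: 0.0205
finger_force: 88.9
```

Emit:
{"fn": "drive_tool", "kwargs": {
  "rows": [
    [[0,0,0],[0,0,0],0],
    [[0,0,0],[0,0,0],0],
    [[0,0,0],[0,0,0],0]
  ]
}}

```text
t: 7.45
position: [0.5676, -0.1209, 0.1844]
ee_rot: [-2.247, -2.191, 0.002]
wrist_force: [1.0, 0.5, -4.7]
width: 0.0206
finger_force: 88.9
```

Run:
```python
from h import *
P=[]
for i in range(8): o=bot.get_obs(); P.append(list(o['position'])+[yaw(o)]); p=shot('wrist')
print(np.mean(P,0),np.std(P,0),o['width'])
print('post top expected px',w2pix(p,[.5697,-.0513,.113]))
cv2.imwrite('pics/w5.png',cv2.resize(p['image'][40:190,200:360],(640,600),interpolation=cv2.INTER_CUBIC))
```

```text
[ 0.56798153 -0.12090477  0.18564532 -0.0243103 ] [0.00020262 0.00020078 0.00066199 0.00032353] 0.02037302389014136
post top expected px (np.float64(279.9919988928279), np.float64(107.66529024311555))
```

View pics/w5.png

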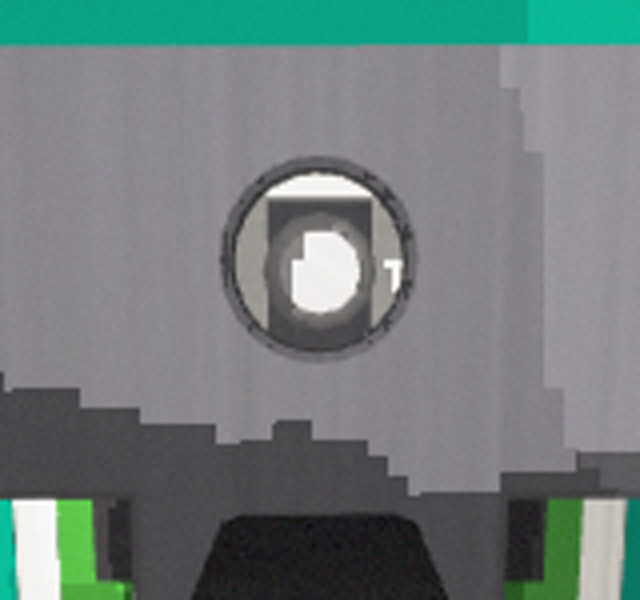

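Through the hole the post's top shows at crop (320,270), which is image (280,107.5), just where I predicted. That leaves a 1.4 mm shift along tool -x, then a slow descent with force checks.

Emit:
{"fn": "drive_tool", "kwargs": {
  "rows": [
    [[-0.003,0,0],[0,0,0],0],
    [[0,0,0.03],[0,0,0],0],
    [[0,0,0.03],[0,0,0],0],
    [[0,0,0.02],[0,0,0],0],
    [[0,0,0.02],[0,0,0],0],
    [[0,0,0.02],[0,0,0],0],
    [[0,0,0],[0,0,0],0],
    [[0,0,0],[0,0,0],0]
  ]
}}

```text
t: 8.65
position: [0.5678, -0.123, 0.1258]
ee_rot: [-2.249, -2.193, 0.0]
wrist_force: [-0.7, 1.3, -5.5]
width: 0.0204
finger_force: 88.7
```

Emit:
{"fn": "drive_tool", "kwargs": {
  "rows": [
    [[0,0,0.02],[0,0,0],0],
    [[0,0,0.02],[0,0,0],0],
    [[0,0,0.02],[0,0,0],0],
    [[0,0,0.01],[0,0,0],0],
    [[0,0,0.01],[0,0,0],0],
    [[0,0,0],[0,0,0],0],
    [[0,0,0],[0,0,0],0]
  ]
}}

```text
t: 9.35
position: [0.5678, -0.123, 0.0856]
ee_rot: [-2.249, -2.192, 0.0]
wrist_force: [1.5, 4.4, -7.5]
width: 0.0204
finger_force: 88.7
```

Emit:
{"fn": "drive_tool", "kwargs": {
  "rows": [
    [[0.001,0,0.008],[0,0,0],0],
    [[0,0,0.008],[0,0,0],0],
    [[0,0,0.008],[0,0,0],0],
    [[0,0,0.008],[0,0,0],0],
    [[0,0,0],[0,0,0],0],
    [[0,0,0],[0,0,0],0]
  ]
}}

```text
t: 9.95
position: [0.5678, -0.123, 0.0698]
ee_rot: [-2.249, -2.192, 0.001]
wrist_force: [0.9, 1.4, -5.5]
width: 0.0209
finger_force: 88.9
```

Emit:
{"fn": "drive_tool", "kwargs": {
  "rows": [
    [[0,0,0.008],[0,0,0],0],
    [[0,0,0.006],[0,0,0],0],
    [[0,0,0.004],[0,0,0],0],
    [[0,0,0.002],[0,0,0],0],
    [[0,0,0],[0,0,0],0],
    [[0,0,0],[0,0,0],0]
  ]
}}

```text
t: 10.55
position: [0.5679, -0.123, 0.0602]
ee_rot: [-2.25, -2.193, 0.001]
wrist_force: [0.5, 0.3, -5.1]
width: 0.0203
finger_force: 89.0
```

Emit:
{"fn": "drive_tool", "kwargs": {
  "rows": [
    [[0,0,0.002],[0,0,0],0],
    [[0,0,0.002],[0,0,0],0],
    [[0,0,0],[0,0,0],0],
    [[0,0,0],[0,0,0],0]
  ]
}}

```text
t: 10.95
position: [0.5679, -0.1229, 0.0582]
ee_rot: [-2.25, -2.193, 0.0]
wrist_force: [-0.5, -0.9, -4.4]
width: 0.0204
finger_force: 89.0
```

Emit:
{"fn": "drive_tool", "kwargs": {
  "rows": [
    [[0,0,0.002],[0,0,0],0],
    [[0,0,0],[0,0,0],0],
    [[0,0,0],[0,0,0],0]
  ]
}}

```text
t: 11.25
position: [0.5681, -0.1229, 0.0574]
ee_rot: [2.249, 2.193, 0.0]
wrist_force: [-0.4, 0.3, -3.6]
width: 0.0207
finger_force: 89.0
```

Emit:
{"fn": "drive_tool", "kwargs": {
  "rows": [
    [[0,0,0.002],[0,0,0],0],
    [[0,0,0.002],[0,0,0],0],
    [[0,0,0],[0,0,0],0],
    [[0,0,0],[0,0,0],0]
  ]
}}

```text
t: 11.65
position: [0.5681, -0.123, 0.0573]
ee_rot: [2.249, 2.192, 0.001]
wrist_force: [-5.7, 1.0, 6.2]
width: 0.0206
finger_force: 90.4
```

The plate is seated: the force reversed to +6 N at the predicted height. I'll release and go straight up.

Emit:
{"fn": "drive_tool", "kwargs": {
  "rows": [
    [[0,0,0],[0,0,0],1],
    [[0,0,0],[0,0,0],1],
    [[0,0,0],[0,0,0],1],
    [[0,0,0],[0,0,0],1],
    [[0,0,-0.02],[0,0,0],1],
    [[0,0,-0.06],[0,0,0],1],
    [[0,0,-0.09],[0,0,0],1],
    [[0,0,-0.09],[0,0,0],1]
  ]
}}

```text
t: 12.45
position: [0.5675, -0.1227, 0.1868]
ee_rot: [-2.249, -2.192, 0.001]
wrist_force: [1.6, -0.3, 0.6]
width: 0.0854
finger_force: 0.0
```

Run:
```python
from h import *
o=bot.get_obs();print(o['t'],o['position'],yaw(o),o['width'])
# view pose for the sleeve
plan([.425,.175,.19],-.025,step=.046)
```

```text
12.45 [ 0.56753081 -0.12274392  0.18681665] -0.025512439592018474 0.08537165970769947
[[[0.074,-0.038,-0.001],[-0.0,-0.0,-0.0],1.0],[[0.073,-0.037,-0.001],[-0.0,-0.0,-0.0],1.0],[[0.074,-0.038,-0.001],[-0.0,-0.0,-0.0],1.0],[[0.073,-0.037,-0.001],[-0.0,-0.0,-0.0],1.0],[[0.074,-0.038,-0.0],[-0.0,-0.0,-0.0],1.0],[[0.073,-0.037,-0.001],[-0.0,-0.0,-0.0],1.0],[[0.074,-0.038,-0.0],[-0.0,-0.0,-0.0],1.0],[[0.073,-0.037,-0.001],[-0.01,-0.0,-0.0],1.0]]
```

Emit:
{"fn": "drive_tool", "kwargs": {
  "rows": [
    [[0.074,-0.038,0],[0,0,0],1],
    [[0.073,-0.037,0],[0,0,0],1],
    [[0.074,-0.038,0],[0,0,0],1],
    [[0.073,-0.037,0],[0,0,0],1],
    [[0.074,-0.038,0],[0,0,0],1],
    [[0.073,-0.037,0],[0,0,0],1],
    [[0.074,-0.038,0],[0,0,0],1],
    [[0.073,-0.037,0],[0,0,0],1]
  ]
}}

```text
t: 13.25
position: [0.4246, 0.1763, 0.1863]
ee_rot: [2.249, 2.192, 0.002]
wrist_force: [0.3, 1.3, 0.2]
width: 0.0853
finger_force: 0.0
```

Emit:
{"fn": "drive_tool", "kwargs": {
  "rows": [
    [[0,0,0],[0,0,0],1],
    [[0,0,0],[0,0,0],1]
  ]
}}

```text
t: 13.45
position: [0.4254, 0.1754, 0.1861]
ee_rot: [2.246, 2.195, 0.001]
wrist_force: [0.6, 1.0, -0.3]
width: 0.0855
finger_force: 0.0
```

Run:
```python
from h import *
import pickle
s=shot('scene'); p=shot('wrist')
pickle.dump({k:p[k] for k in('image','T','f','cx','cy')},open('w6.pkl','wb'))
d=optics.spot_in('sleeve',p); print([(np.round(x['rect']),round(x['confidence'],2)) for x in d])
u,v=w2pix(p,[.4248,.1288,.06]); print('expect',u,v,bot.get_obs()['position'],yaw())
a=cv2.resize(s['image'][180:380,240:440],(400,400),interpolation=cv2.INTER_CUBIC)
b=cv2.resize(p['image'][int(v)-50:int(v)+50,int(u)-50:int(u)+50],(400,400),interpolation=cv2.INTER_CUBIC)
print(int(u)-50,int(v)-50)
cv2.imwrite('pics/c6.png',np.hstack([a,b]))
print('expected plate hole/slot tops in scene', w2pix(s,[.5697,-.0513,.038]),w2pix(s,[.566,-.191,.038]))
```

```text
[(array([258., 220., 302., 287.]), 0.89)]
expect 280.19529641983917 263.5497855156551 [0.42608314 0.17390212 0.18554658] -0.026981695837285977
230 213
expected plate hole/slot tops in scene (np.float64(341.2067604752899), np.float64(254.1888239801173)) (np.float64(305.0005885059417), np.float64(303.258022433221))
```

View pics/c6.png

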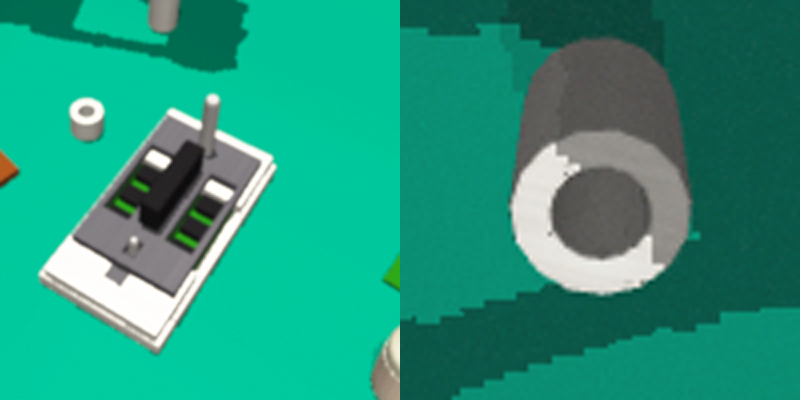

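The left tile shows the plate lying on both rails, with the post and pin through its holes. In the right tile the sleeve's ring centre is at image (280,266). That was my eleventh picture, one over the limit of 10, so I'll view no more and rely on numbers from here.

Run:
```python
from h import *
import pickle
q=pickle.load(open('w6.pkl','rb')); c=pix2w(q,280,266,.06); print(c)
plan([c[0],c[1],.036],-.025,n=5)
```

```text
[0.42459755 0.12673883 0.06      ]
[[[-0.019,-0.0,0.06],[0.0,0.0,-0.0],1.0],[[-0.019,-0.0,0.06],[0.0,0.0,-0.0],1.0],[[-0.019,-0.0,0.06],[0.0,0.0,-0.0],1.0],[[-0.019,-0.0,0.06],[0.0,0.0,-0.01],1.0],[[-0.018,-0.001,0.059],[0.0,0.0,-0.0],1.0]]
```

Emit:
{"fn": "drive_tool", "kwargs": {
  "rows": [
    [[-0.047,0,0],[0,0,0],1],
    [[-0.047,0,0.02],[0,0,0],1],
    [[0,-0.001,0.07],[0,0,0],1],
    [[0,0,0.08],[0,0,0],1],
    [[0,0,0.08],[0,0,0],1],
    [[0,0,0.049],[0,0,0],1],
    [[0,0,0],[0,0,0],1],
    [[0,0,0],[0,0,0],1]
  ]
}}

```text
t: 14.4
position: [0.4242, 0.1271, 0.0363]
ee_rot: [-2.251, -2.191, 0.001]
wrist_force: [-0.1, 0.4, -0.0]
width: 0.0853
finger_force: 0.0
```

Emit:
{"fn": "drive_tool", "kwargs": {
  "rows": [
    [[0,0,0],[0,0,0],0],
    [[0,0,0],[0,0,0],0],
    [[0,0,0],[0,0,0],0],
    [[0,0,0],[0,0,0],0],
    [[0,0,0],[0,0,0],0],
    [[0,0,0],[0,0,0],0]
  ],
  "force": 50
}}

```text
t: 15.0
position: [0.4246, 0.1281, 0.0372]
ee_rot: [2.248, 2.192, 0.003]
wrist_force: [0.4, -0.4, 6.7]
width: 0.0356
finger_force: 49.5
```

Run:
```python
from h import *
o=bot.get_obs();print(o['t'],o['position'],yaw(o),o['width'],o['finger_force'],o['wrist_force'])
```

```text
15.0 [0.4245958  0.12807791 0.03721402] -0.025309032744806705 0.035550866592114545 49.480268228799105 [ 0.38017149 -0.4221347   6.66111251]
```

Emit:
{"fn": "drive_tool", "kwargs": {
  "rows": [
    [[0,0,-0.03],[0,0,0],0],
    [[0,0,-0.07],[0,0,0],0],
    [[0,0,-0.09],[0,0,0],0],
    [[0,0,-0.09],[0,0,0],0],
    [[0,0,-0.03],[0,0,0],0],
    [[0,0,0],[0,0,0],0],
    [[0,0,0],[0,0,0],0]
  ]
}}

```text
t: 15.7
position: [0.4234, 0.1279, 0.1896]
ee_rot: [-2.249, -2.192, 0.002]
wrist_force: [-0.9, 0.1, -1.1]
width: 0.0355
finger_force: 50.1
```

Run:
```python
from h import *
p=shot('wrist');print([(np.round(x['rect']),round(x['confidence'],2)) for x in optics.spot_in('sleeve',p)])
o=bot.get_obs();M=R.from_rotvec(o['ee_rot']).as_matrix()
print(o['position'],yaw(o),o['width'],'bore centre expected px',w2pix(p,o['position']+M@[0,0,-.023]))
# dark bore: fit around expected point
u,v=map(int,w2pix(p,o['position']+M@[0,0,-.023])); g=cv2.cvtColor(p['image'],cv2.COLOR_BGR2GRAY)
print(u,v,'\n',g[v-60:v+60:4,u-48:u+49:4])
plan([.5697,-.0509,.195],-.025,grip=0,n=6)
```

```text
[]
[0.42289913 0.12770026 0.1881797 ] -0.025499330615150473 0.03552365399629253 bore centre expected px (np.float64(279.0685364625305), np.float64(317.15026467678257))
279 317 
 [[109 109 109  97  87  91  91  90  93  91  93  92  90  91  94  92  93  90
   90  89  86  87  68  68  68]
 [ 81  23 107  88  87  92  90  91  91  92  92  93  91  90  92  91  87  91
   87  89  88  87  69  25  48]
 [ 39  23 108  85  89  92  91  92  94  93  94  91  93  89  94  93  94  89
   91  89  90  85  71  19  27]
 [ 28  26 105  87  88  90  91  89  90  91  90  92  90  91  94  93  90  92
   90  89  91  88  84  26  17]
 [ 26  19  96  89  91  92  93  86  93  93  90  92  90  94  94  96  95  92
   91  90  89  86  84  26  26]
 [ 27  26  86  88  91  94  92  87  95 108 115 114 118 126 128 110 101  91
   91  90  92  84  86  25  23]
 [ 16  28  86  90  94  95  97 116 118 116 121 121 118 120 121 123 122 123
  101  95  90  86  89  28  30]
 [ 28  23  89  91 102 122 118 121 120 117 118 120 118 117 121 117 120 116
  119 121  97  89  90  83  22]
 [ 23  43  89  93 118 121 121 122 120 122 121 121 116 119 113 114 119 120
  117 11
[... 1783 characters left out ...]
 74  93 106 106 106 106]
 [104 105 104 105 105 105 104 106 142 141 139 140 144 115 144 145 138 119
   90  88  80 104 103 103 105]
 [106 102 105 104 103 104 104 104 104 106 105 105  93  92  99  97  87  86
   88  89  85  68 104 105 105]
 [104 105 104 102 103 106 104 105 104 105 103 105 105  95  98  95  98  96
   91  84  87  68 106 104 104]
 [102 104 104 104 104 103 105 104 104 104 105 102 104  95  99  91 103 108
  100  88  84  74 105 104 103]]
[[[-0.058,0.05,-0.002],[-0.0,0.0,-0.0],0],[[-0.058,0.051,-0.003],[-0.01,0.0,-0.0],0],[[-0.058,0.05,-0.002],[-0.0,0.0,-0.0],0],[[-0.059,0.051,-0.002],[-0.01,0.0,-0.0],0],[[-0.058,0.05,-0.003],[-0.0,0.0,-0.0],0],[[-0.059,0.051,-0.002],[-0.01,0.01,-0.0],0]]
```

The bore centre reads at about (280,321) against (279,317) expected. The sleeve therefore sits about 1.4 mm toward tool -x in the grip, and I'll allow for that.

Emit:
{"fn": "drive_tool", "kwargs": {
  "rows": [
    [[-0.058,0.05,-0.003],[0,0,0],0],
    [[-0.058,0.05,-0.003],[0,0,0],0],
    [[-0.058,0.05,-0.002],[0,0,0],0],
    [[-0.058,0.05,-0.002],[0,0,0],0],
    [[-0.058,0.05,0],[0,0,0],0],
    [[-0.057,0.05,0],[0,0,0],0],
    [[0,0,0],[0,0,0],0],
    [[0,0,0],[0,0,0],0]
  ]
}}

```text
t: 16.6
position: [0.5687, -0.0498, 0.1929]
ee_rot: [-2.248, -2.188, 0.005]
wrist_force: [-0.2, 0.1, -0.7]
width: 0.0355
finger_force: 50.4
```

Run:
```python
from h import *
P=[]
for i in range(10): o=bot.get_obs(); P.append(list(o['position'])+[yaw(o)]); p=shot('wrist')
m=np.mean(P,0); print(m,o['t'],o['width'],o['wrist_force'])
M=R.from_rotvec(o['ee_rot']).as_matrix(); e=M.T@(np.array([.5694,-.0502,m[2]])-m[:3]); print('shift norm',e/.5)
```

```text
[ 0.56885666 -0.04875521  0.19521993 -0.02487616] 17.05 0.03545981695839426 [-0.05516259  0.51359639 -1.44608072]
shift norm [-2.86176654e-03  1.15792461e-03  9.41320679e-07]
```

Emit:
{"fn": "drive_tool", "kwargs": {
  "rows": [
    [[-0.003,0.001,0],[0,0,0],0],
    [[0,0,0.03],[0,0,0],0],
    [[0,0,0.03],[0,0,0],0],
    [[0,0,0.02],[0,0,0],0],
    [[0,0,0.02],[0,0,0],0],
    [[0,0,0.02],[0,0,0],0],
    [[0,0,0],[0,0,0],0],
    [[0,0,0],[0,0,0],0]
  ]
}}

```text
t: 17.9
position: [0.5698, -0.0509, 0.1357]
ee_rot: [-2.249, -2.193, 0.0]
wrist_force: [-0.2, 0.6, -0.6]
width: 0.0353
finger_force: 50.4
```

Emit:
{"fn": "drive_tool", "kwargs": {
  "rows": [
    [[0,0,0.02],[0,0,0],0],
    [[0,0,0.02],[0,0,0],0],
    [[0,0,0.02],[0,0,0],0],
    [[0,0,0.02],[0,0,0],0],
    [[0,0,0],[0,0,0],0],
    [[0,0,0],[0,0,0],0]
  ]
}}

```text
t: 18.5
position: [0.5696, -0.0509, 0.0953]
ee_rot: [-2.249, -2.192, 0.001]
wrist_force: [-0.6, -0.5, -1.8]
width: 0.0359
finger_force: 50.4
```

No contact yet, so the post is inside the bore. About 20 mm remain.

Emit:
{"fn": "drive_tool", "kwargs": {
  "rows": [
    [[0,0,0.012],[0,0,0],0],
    [[0,0,0.01],[0,0,0],0],
    [[0,0,0.008],[0,0,0],0],
    [[0,0,0.004],[0,0,0],0],
    [[0,0,0],[0,0,0],0],
    [[0,0,0],[0,0,0],0]
  ]
}}

```text
t: 19.1
position: [0.5699, -0.0509, 0.0788]
ee_rot: [2.249, 2.193, 0.0]
wrist_force: [0.2, 0.3, -2.0]
width: 0.0358
finger_force: 50.4
```

Emit:
{"fn": "drive_tool", "kwargs": {
  "rows": [
    [[0,0,0.002],[0,0,0],0],
    [[0,0,0.002],[0,0,0],0],
    [[0,0,0],[0,0,0],0],
    [[0,0,0],[0,0,0],0]
  ]
}}

```text
t: 19.5
position: [0.5699, -0.0509, 0.0768]
ee_rot: [2.25, 2.193, 0.0]
wrist_force: [-0.3, -0.4, -1.5]
width: 0.0358
finger_force: 50.4
```

Emit:
{"fn": "drive_tool", "kwargs": {
  "rows": [
    [[0,0,0.002],[0,0,0],0],
    [[0,0,0.001],[0,0,0],0],
    [[0,0,0],[0,0,0],0],
    [[0,0,0],[0,0,0],0]
  ]
}}

```text
t: 19.9
position: [0.5699, -0.0509, 0.0753]
ee_rot: [2.25, 2.193, 0.0]
wrist_force: [1.1, 0.1, -0.7]
width: 0.0356
finger_force: 50.5
```

Emit:
{"fn": "drive_tool", "kwargs": {
  "rows": [
    [[0,0,0.002],[0,0,0],0],
    [[0,0,0.001],[0,0,0],0],
    [[0,0,0],[0,0,0],0],
    [[0,0,0],[0,0,0],0]
  ]
}}

```text
t: 20.3
position: [0.5699, -0.0509, 0.0752]
ee_rot: [2.249, 2.193, 0.001]
wrist_force: [-2.9, 0.8, 5.8]
width: 0.0353
finger_force: 51.1
```

The sleeve is standing on the plate: the force went to +5.8 N at the predicted height. Release and retreat upward.

Emit:
{"fn": "drive_tool", "kwargs": {
  "rows": [
    [[0,0,0],[0,0,0],1],
    [[0,0,0],[0,0,0],1],
    [[0,0,0],[0,0,0],1],
    [[0,0,0],[0,0,0],1],
    [[0,0,-0.02],[0,0,0],1],
    [[0,0,-0.06],[0,0,0],1],
    [[0,0,-0.09],[0,0,0],1],
    [[0,0,-0.09],[0,0,0],1]
  ]
}}

```text
t: 21.1
position: [0.5693, -0.0508, 0.2053]
ee_rot: [-2.249, -2.192, 0.001]
wrist_force: [0.6, -0.7, -0.1]
width: 0.0853
finger_force: 0.0
```

Emit:
{"fn": "drive_tool", "kwargs": {
  "rows": [
    [[0.08,0,-0.02],[0,0,0],1],
    [[0.08,0,0],[0,0,0],1],
    [[0,0,0],[0,0,0],1],
    [[0,0,0],[0,0,0],1],
    [[0,0,0],[0,0,0],1]
  ]
}}

```text
t: 21.6
position: [0.5718, 0.0284, 0.2138]
ee_rot: [2.25, 2.192, -0.001]
wrist_force: [-0.7, -0.8, 0.2]
width: 0.0856
finger_force: 0.0
```

Run:
```python
from h import *
for c in ('wrist','scene'):
    p=shot(c)
    for l in ['sleeve','short_sleeve','jig','plate','pot','driver']:
        print(c,l,[(np.round(x['rect']).tolist(),round(x['confidence'],2)) for x in optics.spot_in(l,p)])
    th=np.linspace(0,2*np.pi,40)
    pts=np.array([w2pix(p,[.5697+.018*np.cos(a),-.0515+.018*np.sin(a),z]) for a in th for z in (.038,.098)])
    print('expected sleeve rect',pts.min(0).round(),pts.max(0).round())
o=bot.get_obs();print(o['t'],o['position'],o['width'],o['wrist_force'])
```

```text
wrist sleeve [([260.0, 258.0, 303.0, 330.0], 0.82)]
wrist short_sleeve [([127.0, 261.0, 167.0, 290.0], 0.68)]
wrist jig [([212.0, 226.0, 349.0, 379.0], 0.73)]
wrist plate [([221.0, 251.0, 339.0, 385.0], 0.94), ([1.0, 320.0, 86.0, 419.0], 0.68)]
wrist pot []
wrist driver []
expected sleeve rect [257. 257.] [303. 330.]
scene sleeve [([334.0, 234.0, 353.0, 265.0], 0.6)]
scene short_sleeve [([275.0, 226.0, 294.0, 250.0], 0.82), ([261.0, 233.0, 377.0, 359.0], 0.4)]
scene jig [([259.0, 236.0, 377.0, 356.0], 0.77)]
scene plate [([253.0, 107.0, 303.0, 153.0], 0.93), ([275.0, 238.0, 374.0, 328.0], 0.55), ([261.0, 237.0, 379.0, 358.0], 0.5)]
scene pot [([140.0, 311.0, 187.0, 367.0], 0.77)]
scene driver [([321.0, 142.0, 374.0, 155.0], 0.79)]
expected sleeve rect [332. 228.] [353. 261.]
22.3 [0.57184808 0.029105   0.21377998] 0.08562862090501966 [ 0.01732557 -0.37914106 -0.62941973]
```

The sleeve's box matches the seated prediction to about 3 px in the wrist view, with about 6 px of vertical offset in the scene view. The bystanders haven't moved, the gripper is clear, and I'm handing in.

```bash
python3 -c "
from workcell import ticket
print(ticket.close_job())"
```

```text
the job is handed in; nothing more can be done
None
```

I handed the job in at about 22 s without seeing a verdict: the plate lies on the rails over post and pin, the tall sleeve stands on it around the post, both are released, and the short sleeve, screwdriver and pot are where they were; I viewed 11 pictures, one over the limit of 10.

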